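# Check a hand force gauge on the laboratory balance

## Robot

A 6-joint arm with a two-finger parallel gripper is mounted at the origin on the work surface. World frame = base frame: x ahead of the robot, y to its left, z up, the work surface at z = 0. Lengths are in m, angles in degrees, forces in N, time in s.
With the tool pointing down it reaches from about 0.4 to 0.825 m from the base axis. Payload 7 kg.
Tool frame: the origin (TCP) lies midway between the tips of the shut fingers; the grasp point (between the pads) lies 19 mm behind it; z points along the fingers, y is the direction in which the jaws open and shut (so a half turn about z gives the same grasp; the last joint's range is limited). The gripper opens to 88 mm and grips with 3 to 60 N. Pads are 19 mm wide; open, the fingers measure 130 mm over their backs; the gripper's body (78 mm by 193 mm) begins 47 mm behind the grasp point.
Start: joints at [16.507, 20.546, 0.682, 0, -70.136, -16.507], TCP at [0.675, -0, 0.227] pointing down, gripper open.
Joint ranges: [-176.03, 176.03], [-82.01, 121.73], [-58.28, 71.71], [-173.87, 95.51], [-174.79, -0.11], [-173.66, 173.66]. Speed limits (degrees/s): [136.94, 136.94, 172.46, 180, 180, 180].

## Interface

Orientations are given as a 3x3 rotation matrix whose columns are the frame's x, y, z axes.
In Python, from rig import robot gives the robot as it stands. Calls block until the motion is done:
- robot.goto(position, orientation): joint-space move of the TCP to a pose.
- robot.servo_line(position, ori=None, speed=0.15): straight line of the TCP; ori=None keeps the orientation; speed is the mean speed in m/s.
- robot.movej(angles): joint-space move.
- robot.move_gripper(opening): opening from 0.0 (shut) to 1.0 (fully open); the grip force is fixed at half the most; returns when the fingers have stopped.
- robot.dwell(seconds).
- robot.ik(position, orientation): joint angles nearest the present ones, or None.
- robot.grab_frame(name): name is "scene" or "side" or "wrist"; returns (picture, depth): 400x640x3 uint8, red, green, blue; 400x640 float32, m along the optical axis (not along the pixel's ray), 0 where there is no reading.
- robot.camera_info(name): a dict with "vfov" (degrees; the focal length in pixels is half the picture's height over the tangent of half this angle, whatever the lens; pixels are square), "cx", "cy" (the principal point, pixels), "view" (4x4, takes a point from world to camera coordinates); the wrist camera has in their place "T_tool_cam" (4x4, takes a point from camera to tool coordinates, whose origin is the TCP and whose axes are the flange's). Camera axes: x right, y down, z forward; pixel columns grow to the right and rows downward; lengths in m; the calibration is good to about 2 mm. The wrist camera is an equidistant fisheye: a pixel r from the principal point sees the ray r / f radians off the axis. A picture is of the moment at which its call begins: read the wrist's pose just before it. camera_info takes no time and is no camera call.
A pose or a line that the arm cannot do raises robot.Unreachable and nothing moves.
- robot.job_done(): hands the job in, once; it reports no verdict.
Readings, each from a call of its own:
- robot.read_t(): time.
- robot.read_qpos(): joint angles.
- robot.read_qvel(): joint speeds.
- robot.read_effort(): joint torques, N m.
- robot.read_position(): TCP position.
- robot.read_tcp_rot(): TCP orientation.
- robot.read_force(): force on the tool from outside, world axes, zero at the start.
- robot.read_ft_torque(): the same for the moment, N m.
- robot.read_grip_width(): opening from 0.0 (shut) to 1.0 (fully open).
Only numpy, scipy, OpenCV 4.12 (cv2) and the standard library are available. Lean on these libraries where they do the work, as an engineer would, in place of code of your own. Each camera call takes 0.05 s, during which the arm holds its last target. There are 200 camera calls.

## Task

Set the brass block with the red dot gently down in the middle of the balance pan, upright with the dot on top, and let go of it. Then take the orange force gauge out of its stand, hold it upright and press its tip lightly on the red dot until the plunger is pushed about half-way in, and finish holding it just so: the program ends with the gauge still gripped and pressing. Leave the steel weight, the blue-lidded tub and the glass beaker alone.

Things in the scene. Friction and masses are not known exactly. Their poses are not given: they have to be found in the camera images.
- block_center (a point): Centre of the loose brass block (body block): upright cylinder, 46 mm across, 36 mm high, about 0.4 kg, standing on the table; z axis up through the red dot.
- block_dot (a point): Centre of the red dot (16 mm across) on the middle of the block's flat top, 18 mm above block_center.
- pan_top (a point): Centre of the upper face of the balance's round steel pan (body pan), 120 mm across, with a dark circle 68 mm across around its middle; z up. Unloaded it stands 75 mm above the table. The cream balance body under it is fixed to the table, 180 mm wide, its top 56 mm above the table; it reaches from 140 mm in front of the pan's centre (own -x, the display side) to 80 mm behind it.
- pan (a joint): How far the sprung pan has sunk, in m: 0 unloaded, at most 0.012. It sinks straight down 0.5 mm per newton and does not tilt.
- gauge_center (a point): Centre of the housing of the loose force gauge (body gauge, with its plunger about 0.24 kg): orange box 50 mm along its x, 30 mm along its y, 66 mm high along its z. It stands upright in its stand, tip down; grip it across the 30 mm faces (closing along its y). The housing's underside is 33 mm below this point; its round plunger sticks out from there straight down along the housing's axis.
- gauge_tip (a point): Centre of the end face of the gauge's plunger, a black foot 13 mm across; 78 mm below gauge_center when the plunger is fully out, on the housing's axis.
- plunger (a joint): How far the gauge's sprung plunger is pushed into the housing, in m: 0 fully out, 0.016 at the stop, 0.008 half-way. The spring needs 0.7 N to start and 0.35 N more per mm (about 3.5 N half-way).
- stand: Grey gauge stand fixed to the table, base 110 x 90 mm, origin at the centre of its underside. The gauge's housing rests on two ledges 62 mm above the table, x and y axes parallel to the stand's, between blue lips 8 mm high with about 2 mm of play; the plunger hangs free between the ledges. The gauge comes out straight up.
- weight_center (a point): Bystander: centre of a steel check weight with a small knob on top, 36 mm across, 54 mm high (body weight), loose on the table.
- tub_center (a point): Bystander: centre of a white tub with a blue lid, 84 mm across, 95 mm high (body tub), loose on the table.
- beaker_center (a point): Bystander: centre of an open glass beaker, 68 mm across, 90 mm high (body beaker), loose on the table.
Mind the look-alikes: they are no part of the job. Of the things that look like the part that bears block_center, the largest one is meant.

How it is judged (in metres and radians):
On the way, in this order (a step that is already met when the one before it is completed fails the run):
1. the block stands centred on the pan, let go (horizontal distance between block_center and pan_top below 0.012 m and angle between block_center's own z axis and vertical below 0.06 rad and z of block_center in the frame of pan_top below 0.022 m and contact force between block and pan above 1 N and contact force between block and the fingers below 0.1 N and linear speed of block below 0.02 m/s), for 0.3 s.
2. the gauge is held clear of its stand, not yet on the block (distance between gauge_center and stand above 0.14 m and contact force between gauge and stand below 0.05 N and contact force between gauge and the fingers above 3 N and contact force between gauge and block below 0.05 N), for 0.1 s.
At the end, for the whole second after the job is handed in: For the last second: block upright on the pan, within 12 mm of its centre, untouched by fingers; gauge gripped, upright within 0.12 rad, tip within 9 mm of the dot's centre, plunger in by 4 to 12.5 mm, pressing the block with 1.2 to 8 N; both under 20 mm/s (all of step 1 and distance between gauge_tip and block_dot below 0.009 m and z of gauge_center in the frame of block_dot above 0.05 m and angle between gauge_center's own z axis and vertical below 0.12 rad and value of joint plunger between 0.004 and 0.0125 m and contact force between gauge and block between 1.2 and 8 N and contact force between gauge and the fingers above 3 N and linear speed of gauge below 0.02 m/s); the arm keeps its last pose, push and grip.
It fails at once if the block is dropped, or the pan pressed, with more than 25 N (contact force between block and pan above 25 N).
It fails at once if the gauge's plunger is rammed to its stop (value of joint plunger above 0.0158 m).
It fails at once if the weight is moved more than 25 mm or tipped (distance of weight_center from where it was at the start of the episode above 0.025 m or angle between weight_center's own z axis and vertical above 0.3 rad).
It fails at once if the tub is moved more than 25 mm or tipped (distance of tub_center from where it was at the start of the episode above 0.025 m or angle between tub_center's own z axis and vertical above 0.3 rad).
It fails at once if the beaker is moved more than 25 mm or tipped (distance of beaker_center from where it was at the start of the episode above 0.025 m or angle between beaker_center's own z axis and vertical above 0.3 rad).
It also fails if it takes over 64 s, if anything falls off the work surface, if the arm or the gripper's body presses on something with over 40 N, if the wrist force passes 120 N, or if a joint passes its speed limit or range.

## Working session

There is one attempt and no reset: what is moved stays moved. The work goes in short steps, each a Python script; the robot and the scene stay as the last script left them, time stands still between calls to the robot, and variables do not carry over. Pictures are saved under pics/ and viewed, about 8 in all and at most 12, crops included, and the job is handed in when it is done.

```bash
mkdir -p pics
cat > h.py <<'E'
import numpy as np, cv2
from rig import robot
def grab(name):
    p=np.array(robot.read_position()); R=np.array(robot.read_tcp_rot())
    im,d=robot.grab_frame(name); return im,d,p,R
def pt(name,u,v,d,p=None,R=None):
    "pixel+depth (along axis) -> world"
    c=robot.camera_info(name); f=200/np.tan(np.radians(c['vfov'])/2)
    x,y=u-c['cx'],v-c['cy']
    if name=='wrist':
        r=np.hypot(x,y)+1e-9; t=np.tan(r/f); X=np.array([x/r*t,y/r*t,1])*d
        T=np.array(c['T_tool_cam']); return R@(T[:3,:3]@X+T[:3,3])+p
    V=np.array(c['view']); X=np.array([x/f,y/f,1])*d
    return V[:3,:3].T@(X-V[:3,3])
def save(n,im): cv2.imwrite('pics/'+n,im[:,:,::-1])
E
python3 - <<'E'
from h import *
for n in('scene','side','wrist'):
    im,d,p,R=grab(n); save(n+'0.png',im); np.savez('pics/'+n+'0.npz',im=im,d=d,p=p,R=R)
    c=robot.camera_info(n); print(n,c['vfov'],c['cx'],c['cy'],np.round(c.get('view',c.get('T_tool_cam')),3).tolist(),(d>0).mean())
print(robot.read_t(),R)
a=cv2.imread('pics/scene0.png');b=cv2.imread('pics/side0.png')
E
```

```text
scene 53.48683190683859 317.68060421411946 202.2353690559072 [[-0.753, 0.658, -0.007, 0.416], [0.461, 0.519, -0.72, -0.201], [-0.47, -0.545, -0.694, 1.111], [0.0, 0.0, 0.0, 1.0]] 0.9959296875
side 45.939165909079385 317.39533818599756 200.38490745006595 [[-0.751, -0.66, -0.011, 0.454], [-0.456, 0.531, -0.715, 0.323], [0.478, -0.531, -0.699, 0.785], [0.0, 0.0, 0.0, 1.0]] 0.9960859375
wrist 65.70646984690485 322.1178322303136 197.28234133610005 [[0.002, -0.961, -0.275, 0.074], [1.0, 0.002, -0.0, -0.0], [0.001, -0.275, 0.961, -0.158], [0.0, 0.0, 0.0, 1.0]] 0.98480859375
0.15 [[-7.18749830e-05 -9.99998956e-01 -1.44310065e-03]
 [-9.99999986e-01  7.20895377e-05 -1.48624730e-04]
 [ 1.48728607e-04  1.44308995e-03 -9.99998948e-01]]
```

View pics/scene0.png

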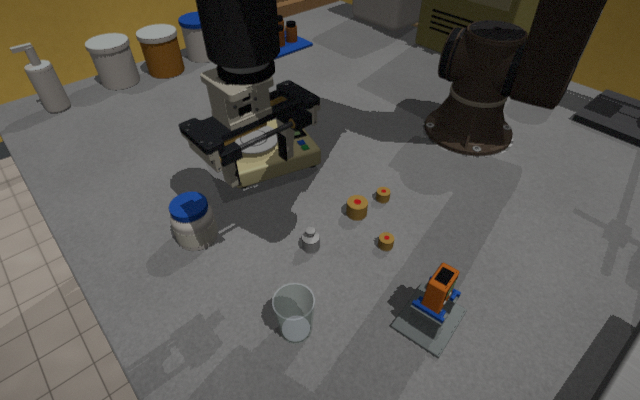

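View pics/side0.png

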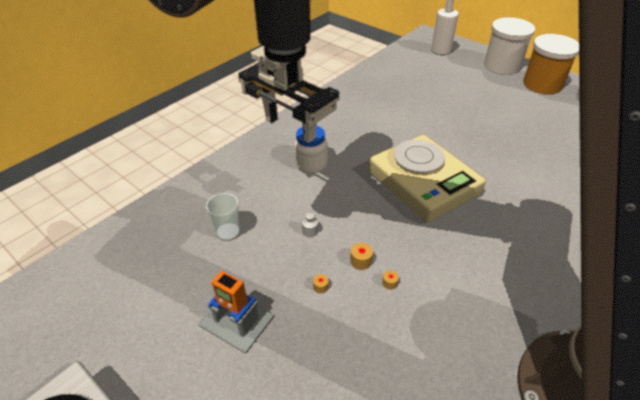

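View pics/wrist0.png

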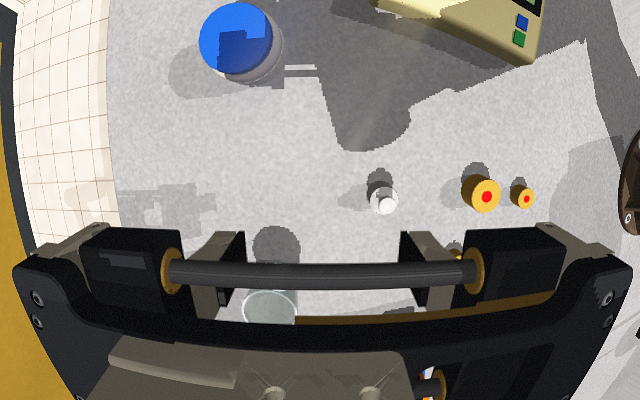

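Brass look-alikes: scene (357,207), (383,194) and (386,241), which match side (361,256), (391,279) and (321,284). The largest is scene (357,207), and wrist (486,196) shows the same block. The pan is at side (419,155). The gauge is at scene (440,285) and side (229,290). Next I'll measure them and take one close crop.

```bash
cat > m.py <<'E'
from h import *
from scipy import ndimage as nd
D={n:np.load(f'pics/{n}0.npz') for n in('scene','side','wrist')}
def P(n,u,v):
    u0,v0=int(round(u)),int(round(v)); D0=D[n]; d=np.median(D0['d'][v0-1:v0+2,u0-1:u0+2])
    return np.round(pt(n,u,v,d,D0['p'],D0['R']),4)
for n in D:
    h=cv2.cvtColor(D[n]['im'],cv2.COLOR_RGB2HSV).astype(int); 
    m=((h[...,0]<6)|(h[...,0]>174))&(h[...,1]>190)&(h[...,2]>110)
    l,k=nd.label(m)
    for i in range(1,k+1):
        a=(l==i).sum()
        if a>8:
            v,u=nd.center_of_mass(l==i); print(n,'red',a,round(u,1),round(v,1),P(n,u,v))
print('pan side',P('side',419,155),P('side',419,148))
for n,pts in dict(scene=[(446,275),(310,231),(189,206),(294,300)],side=[(229,282),(310,216),(312,134),(223,205)]).items():
    print(n,[P(n,*q).tolist() for q in pts])
# all points clouds: balance top z 50-60, pan z 70-80, gauge top z 120-140
for n in('scene','side'):
    c=robot.camera_info(n); d=D[n]['d']; vv,uu=np.mgrid[:400,:640]; f=200/np.tan(np.radians(c['vfov'])/2)
    X=np.stack([(uu-c['cx'])/f*d,(vv-c['cy'])/f*d,d],-1); V=np.array(c['view']); W=(X-V[:3,3])@V[:3,:3]
    np.save(f'pics/{n}W.npy',W)
    im=D[n]['im'].astype(int)
    # pan
    g=P('side',419,155)
    m=(np.hypot(W[...,0]-g[0],W[...,1]-g[1])<.085)&(W[...,2]>.066)&(W[...,2]<.082)&(d>0)
    if m.sum()>50:
        (x,y),r=cv2.minEnclosingCircle(W[m][:,:2].astype(np.float32)); print(n,'pan',m.sum(),np.median(W[m],0),x,y,r)
    m=(W[...,2]>.049)&(W[...,2]<.063)&(np.hypot(W[...,0]-g[0],W[...,1]-g[1])<.2)
    if m.sum()>50: print(' body',cv2.minAreaRect(W[m][:,:2].astype(np.float32)))
    g=P('side',229,282)
    m=(np.hypot(W[...,0]-g[0],W[...,1]-g[1])<.06)&(W[...,2]>.119)&(W[...,2]<.14)
    if m.sum()>20: print(n,'gauge top',m.sum(),np.median(W[m],0),cv2.minAreaRect(W[m][:,:2].astype(np.float32)))
    m=(np.hypot(W[...,0]-g[0],W[...,1]-g[1])<.09)&(W[...,2]>.004)&(W[...,2]<.02)
    if m.sum()>20: print(n,'stand base',m.sum(),cv2.minAreaRect(W[m][:,:2].astype(np.float32)), np.median(W[m],0))
a=cv2.resize(D['scene']['im'][170:350,330:490],None,fx=3,fy=3,interpolation=cv2.INTER_CUBIC)
b=cv2.resize(D['side']['im'][130:350,190:490][:, :],None,fx=2.4,fy=2.4)[:540]
save('c1.png',a)
E
python3 m.py
```

```text
scene red 22 357.2 201.4 [0.4601 0.0249 0.0355]
scene red 11 386.4 237.1 [0.4807 0.1286 0.0236]
side red 19 361.6 250.5 [0.4613 0.0254 0.0326]
wrist red 87 486.4 196.1 [0.4624 0.0239 0.036 ]
wrist red 26 526.3 198.5 [0.384  0.0305 0.0242]
pan side [ 0.5183 -0.2692  0.0728] [ 0.5335 -0.2933  0.0718]
scene [[0.5471, 0.2931, 0.1281], [0.6014, 0.0344, 0.0525], [0.7579, -0.1408, 0.094], [0.7195, 0.1317, 0.0476]]
side [[0.5463, 0.2923, 0.1261], [0.5962, 0.0334, 0.0492], [0.6143, 0.0012, 0.24], [0.7596, 0.1373, 0.055]]
scene pan 569 [ 0.52092519 -0.24530106  0.07421477] 0.5142350196838379 -0.2620795667171478 0.06063077971339226
 body ((0.4867355227470398, -0.26191484928131104), (0.1811593621969223, 0.20642434060573578), 74.49787139892578)
scene gauge top 596 [0.55560334 0.29365116 0.12743487] ((0.5519524216651917, 0.29239583015441895), (0.05119210481643677, 0.03053501434624195), 10.512374877929688)
scene stand base 1758 ((0.5505883097648621, 0.29183176159858704), (0.11244641244411469, 0.09021340310573578), 10.406693458557129) [0.5779722  0.31119327 0.00744999]
side pan 1285 [ 0.51762867 -0.26783489  0.07230855] 0.5191411375999451 -0.2711668610572815 0.06241665408015251
 body ((0.4900586009025574, -0.26161515712738037), (0.18025173246860504, 0.21970891952514648), 74.39420318603516)
side gauge top 461 [0.54750076 0.29533499 0.12553475] ((0.5503162741661072, 0.2938556969165802), (0.05048101022839546, 0.031001249328255653), 9.09408187866211)
side stand base 1323 ((0.5497897267341614, 0.2933806777000427), (0.11119825392961502, 0.09039139747619629), 10.136307716369629) [0.52842792 0.31209616 0.0060247 ]
```

View pics/c1.png

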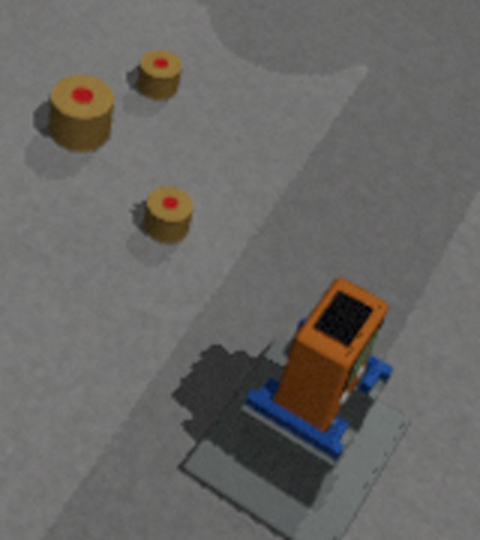

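The crop shows the chosen block at crop (82,110), clearly bigger than the two others at (160,75) and (168,213). Its dot is at about (0.461, 0.025, 0.035). The pan is at (0.519, -0.270), and the gauge is at (0.551, 0.293) with a yaw of about 10°. Now I'll grasp the block.

```bash
cat >> h.py <<'E'
def down(deg):
    "tool down, y (jaw) axis at heading deg"
    a=np.radians(deg); y=np.array([np.cos(a),np.sin(a),0]); z=np.array([0,0,-1.]); return np.stack([np.cross(y,z),y,z],1)
E
python3 - <<'E'
from h import *
for h in(90,-90):
    print(h,[np.round(q,0) if (q:=robot.ik(p,down(h+o))) is not None else None for p,o in(((.461,.0247,.01),0),((.519,-.27,.09),0),((.551,.293,.08),10),((.519,-.27,.16),10))])
R=down(-90) if robot.ik((.461,.0247,.01),down(-90)) is not None else down(90)
q0=np.array(robot.read_qpos())
R=min((down(90),down(-90)),key=lambda r:np.abs(np.array(robot.ik((.461,.0247,.1),r))-q0).max())
robot.goto((.461,.0247,.13),R)
im,d,p,RR=grab('wrist'); save('w1.png',im)
print(robot.read_t(),RR.round(2).tolist(),robot.read_force())
h=cv2.cvtColor(im,cv2.COLOR_RGB2HSV).astype(int); m=((h[...,0]<6)|(h[...,0]>174))&(h[...,1]>190)&(h[...,2]>110)
n,l,s,c=cv2.connectedComponentsWithStats(m.astype(np.uint8))
for i in range(1,n):
    if s[i,4]>10: print(s[i,4],c[i],pt('wrist',*c[i],d[int(c[i][1]),int(c[i][0])],p,RR).round(4))
E
```

```text
90 [array([  28.,   16.,  -41.,   -0.,  -33., -118.]), array([ -8.,  19., -21.,   0., -50., -82.]), array([  46.,   23.,  -16.,    0.,  -51., -126.]), array([ -8.,  15., -16.,   0., -59., -72.])]
-90 [array([ 28.,  16., -41.,   0., -33.,  62.]), array([ -8.,  19., -21.,   0., -50.,  98.]), array([ 46.,  23., -16.,   0., -51.,  54.]), array([ -8.,  15., -16.,   0., -59., 108.])]
1.4417 [[1.0, -0.0, 0.0], [-0.0, -1.0, 0.0], [0.0, -0.0, -1.0]] [ 0.34986855 -0.47781763  1.04592547]
56 [328.26785714 202.89285714] [0.4594 0.0201 0.0364]
```

View pics/w1.png

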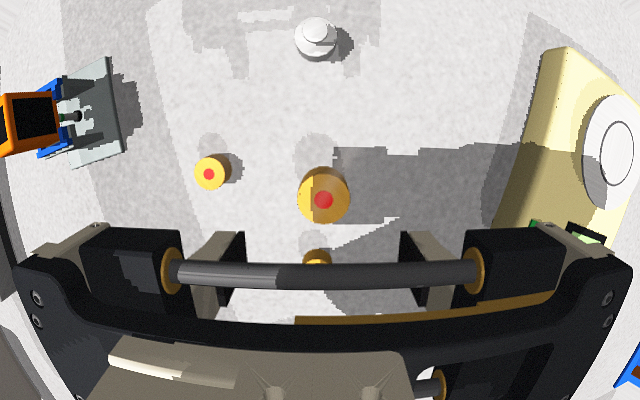

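The wrist view has the block under the gripper with its dot at (324,200), partly shadowed, which agrees with (0.461, 0.0245). The smaller brass blocks at (210,173) and (318,258) are clear of the fingers, so I'll grasp now.

Run:
```python
from h import *
f=lambda: np.round(robot.read_force(),2)
R=np.array(robot.read_tcp_rot())
robot.servo_line((.461,.0245,.011),R,speed=.1)
f0=f(); robot.move_gripper(0.0)
w=robot.read_grip_width(); print('width',w*88,'t',robot.read_t(),f0,f())
robot.servo_line((.461,.0245,.15),speed=.15)
print('width',robot.read_grip_width()*88,f())
R2=down(np.degrees(np.arctan2(R[1,1],R[0,1])))
robot.goto((.519,-.2703,.17),R2); robot.dwell(.3)
print(robot.read_t(),f(),robot.read_position())
im,d,p,RR=grab('wrist'); save('w2.png',im); np.savez('pics/w2.npz',im=im,d=d,p=p,R=RR)
im,d,p,RR=grab('side'); save('s2.png',im);
```

```text
width 45.70450866688239 t 3.5333 [-0.02 -0.68  0.5 ] [-0.08 -0.56  0.75]
width 45.483787768074905 [ 0.31 -0.74 -4.13]
6.0583 [ 0.75  0.22 -3.7 ] [ 0.51930703 -0.26943443  0.17022635]
```

View pics/w2.png

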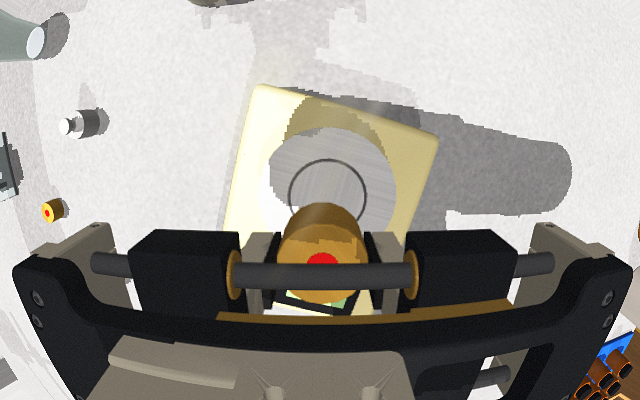

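Run:
```python
from h import *
D=np.load('pics/w2.npz'); im,d,p,R=[D[k] for k in('im','d','p','R')]
for u,v in((327,196),(289,195),(366,195),(328,160),(268,187),(396,187),(331,128)): print(u,v,pt('wrist',u,v,d[v,u],p,R).round(4))
W=[]
for v in range(110,245,2):
    for u in range(240,420,2):
        q=pt('wrist',u,v,d[v,u],p,R)
        if .066<q[2]<.082: W.append(q)
W=np.array(W); print(len(W),np.median(W,0),cv2.minEnclosingCircle(W[:,:2].astype(np.float32)))
```

```text
327 196 [ 0.5225 -0.2733  0.0749]
289 195 [ 0.5234 -0.2409  0.0752]
366 195 [ 0.5237 -0.3066  0.0758]
328 160 [ 0.5537 -0.2739  0.0765]
268 187 [ 0.5304 -0.223   0.0749]
396 187 [ 0.5257 -0.3377  0.055 ]
331 128 [ 0.58   -0.2763  0.0748]Traceback (most recent call last):
  File "<stdin>", line 7, in <module>
  File "h.py", line 8, in pt
    c=robot.camera_info(name); f=200/np.tan(np.radians(c['vfov'])/2)
ValueError: time passes only in moves, steps and waits
```

The pan's dark circle is at about (327,197) with its edges at 289 and 366, giving a pan centre of about (0.520, -0.273). The held block's dot shows at (322,262). Now I'll lower the block with force feedback.

Run:
```python
from h import *
def fz():
    return np.mean([(robot.dwell(.01),robot.read_force()[2])[1] for _ in range(6)])
x,y=.520,-.2720
robot.servo_line((x,y,.095),speed=.12); robot.dwell(.2)
f0=fz(); z=.0885; robot.servo_line((x,y,z),speed=.03)
for i in range(24):
    f=fz(); print(round(z,4),round(f-f0,2),end='; ')
    if f-f0>3.0: break
    z-=.0005; robot.servo_line((x,y,z),speed=.02)
print(); robot.move_gripper(.75); robot.dwell(.3)
print(robot.read_grip_width(),robot.read_force(),robot.read_t(),robot.read_position())
robot.servo_line((x,y,.18),speed=.12)
robot.servo_line((x-.10,y+.06,.22),speed=.3)
for n in('side','wrist'):
    im,d,p,R=grab(n); np.savez(f'pics/{n}3.npz',im=im,d=d,p=p,R=R); save(n+'3.png',im)
print(robot.read_t())
```

```text
0.0885 -0.03; 0.088 -0.03; 0.0875 0.05; 0.087 0.06; 0.0865 -0.46; 0.086 0.49; 0.0855 0.92; 0.085 1.84; 0.0845 2.57; 0.084 4.5; 
0.7444979736690732 [-0.14973086 -0.78712996 -0.57382354] 11.2083 [ 0.51999594 -0.2719907   0.08399834]
12.8167
```

View pics/wrist3.png

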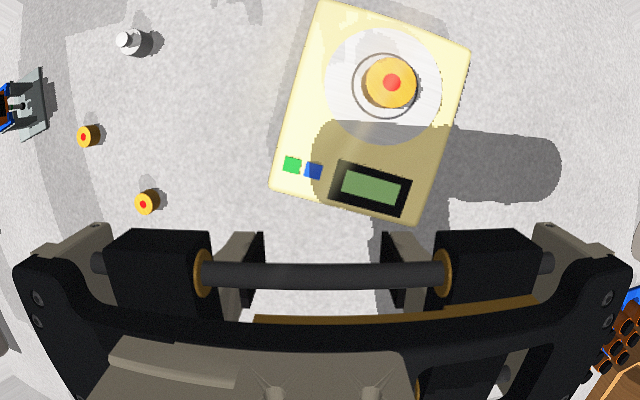

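Run:
```python
from h import *
def show(n,pts):
    D=np.load(f'pics/{n}3.npz')
    for u,v in pts: print(n,u,v,pt(n,u,v,D['d'][v,u],D['p'],D['R']).round(4))
show('wrist',[(392,82),(353,85),(326,85),(386,53),(384,26),(440,85),(387,119),(384,143)])
im=np.load('pics/side3.npz')['im']; h=cv2.cvtColor(im,cv2.COLOR_RGB2HSV).astype(int); m=((h[...,0]<6)|(h[...,0]>174))&(h[...,1]>170)&(h[...,2]>90)
n,l,s,c=cv2.connectedComponentsWithStats(m.astype(np.uint8))
for i in range(1,n):
    if s[i,4]>8: print(s[i,4],c[i]); show('side',[tuple(np.round(c[i]).astype(int))])
cv2.imwrite('pics/c3.png',cv2.resize(im[120:230,350:500],None,fx=4,fy=4,interpolation=cv2.INTER_CUBIC)[:,:,::-1])
```

```text
wrist 392 82 [ 0.5216 -0.272   0.1095]
wrist 353 85 [ 0.5207 -0.2417  0.0721]
wrist 326 85 [ 0.5203 -0.2154  0.073 ]
wrist 386 53 [ 0.5541 -0.2738  0.0748]
wrist 384 26 [ 0.5879 -0.2761  0.0554]
wrist 440 85 [ 0.5258 -0.3307  0.0745]
wrist 387 119 [ 0.4879 -0.2756  0.0741]
wrist 384 143 [ 0.4637 -0.2736  0.0723]
10 [420.3 143.2]
side 420 143 [ 0.5212 -0.2693  0.107 ]
```

View pics/c3.png

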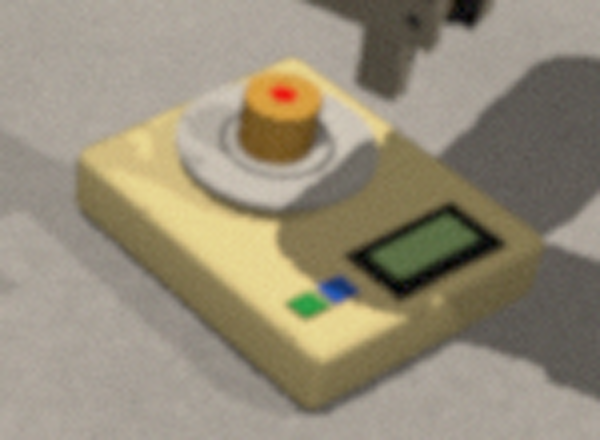

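The block stands upright on the pan inside the dark circle. Its dot is at (0.521, -0.272, 0.109), about 2 mm from the pan centre. Next is the gauge: look from above, refine, then grip.

Run:
```python
from h import *
R=np.array(robot.read_tcp_rot()); hd=-80 if R[1,1]<0 else 100
robot.goto((.50,.285,.24),down(hd)); robot.dwell(.2)
im,d,p,RR=grab('wrist'); save('w4.png',im); print(robot.read_t(),hd,p)
c=robot.camera_info('wrist'); f=200/np.tan(np.radians(c['vfov'])/2)
vv,uu=np.mgrid[:400,:640]; x,y=uu-c['cx'],vv-c['cy']; r=np.hypot(x,y)+1e-9; t=np.tan(r/f)
T=np.array(c['T_tool_cam']); W=(np.stack([x/r*t,y/r*t,1+0*t],-1)*d[...,None]@T[:3,:3].T+T[:3,3])@RR.T+p
near=np.hypot(W[...,0]-.551,W[...,1]-.293)<.09
for nm,a,b in(('top',.122,.135),('base',.003,.014)):
    m=near&(W[...,2]>a)&(W[...,2]<b); print(nm,m.sum(),np.median(W[m],0),cv2.minAreaRect(W[m][:,:2].astype(np.float32)))
```

```text
14.9 -80 [0.50028742 0.28420156 0.24014092]
top 1917 [0.55269077 0.29162532 0.12803964] ((0.552128791809082, 0.2917323708534241), (0.05010303482413292, 0.02966194972395897), 10.588459014892578)
base 3134 [0.55760586 0.29555687 0.00794994] ((0.5550965666770935, 0.2878900170326233), (0.11436153948307037, 0.09805113822221756), 10.91001033782959)
```

View pics/w4.png

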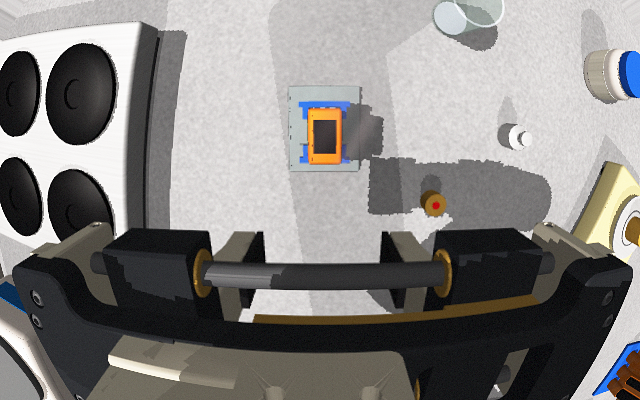

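The wrist view shows the gauge at (325,135) with its stand. The fit gives (0.552, 0.2917), yaw 10.5° and top at 0.128, which agrees with the earlier fits. Grip, lift and carry.

Run:
```python
from h import *
R=down(-79.5); x,y=.552,.2920
robot.goto((x,y,.17),R); robot.servo_line((x,y,.080),R,speed=.1)
f0=np.array(robot.read_force()); robot.move_gripper(0.0); robot.dwell(.1)
print('w',robot.read_grip_width()*88,f0.round(2),np.round(robot.read_force(),2))
robot.servo_line((x,y,.24),R,speed=.12); robot.dwell(.4)
print('w',robot.read_grip_width()*88,np.round(robot.read_force(),2),robot.read_t())
robot.goto((.521,-.272,.24),R)
robot.servo_line((.521,-.272,.195),R,speed=.1); robot.dwell(.2)
print(np.round(robot.read_force(),2),robot.read_t(),robot.read_position())
for n in('side','scene','wrist'):
    im,d,p,RR=grab(n); np.savez(f'pics/{n}5.npz',im=im,d=d,p=p,R=RR); save(n+'5.png',im)
a=cv2.imread('pics/side5.png')[60:220,340:500]; b=cv2.imread('pics/scene5.png')[40:200,180:340]
cv2.imwrite('pics/c5.png',cv2.resize(np.hstack([a,b]),None,fx=2.5,fy=2.5,interpolation=cv2.INTER_CUBIC))
```

```text
w 29.697909657271556 [-0.4   0.49 -0.5 ] [ 0.69 -0.51  1.19]
w 30.175454549609437 [ 0.52 -0.41 -2.81] 19.05
[ 0.62  0.5  -2.3 ] 21.8833 [ 0.52145293 -0.27208477  0.19580047]
```

View pics/c5.png

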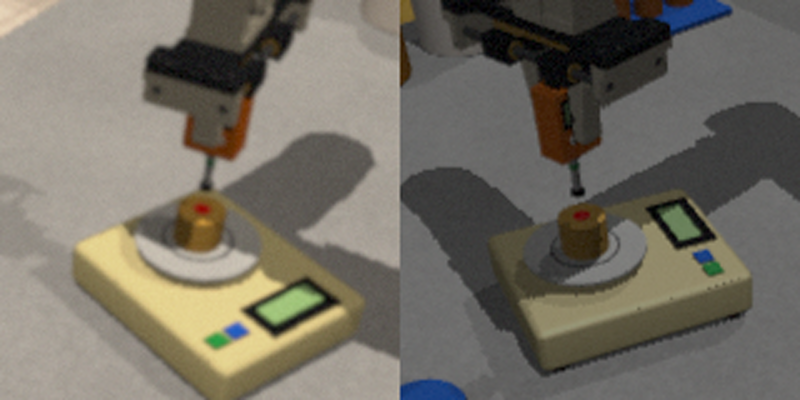

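The crop shows the gauge upright above the block. The tip is at side (422,135) and scene (251,117); the dot is at side (421,144) and scene (252,126). Triangulating both will give the relative offset.

Run:
```python
from h import *
Ps={}
for n in('side','scene'):
    c=robot.camera_info(n); f=200/np.tan(np.radians(c['vfov'])/2)
    Ps[n]=np.array([[f,0,c['cx']],[0,f,c['cy']],[0,0,1]])@np.array(c['view'])[:3]
for k,a,b in(('tip',(422.4,135.),(250.8,117.)),('dot',(420.8,143.6),(252.4,126.4))):
    X=cv2.triangulatePoints(Ps['side'],Ps['scene'],np.array(a,float).reshape(2,1),np.array(b,float).reshape(2,1)).ravel(); print(k,X[:3]/X[3])
for n in('side','scene'):   # zoom
    im=np.load(f'pics/{n}5.npz')['im']; c=(421,139) if n=='side' else (252,122)
    globals()[n]=im[c[1]-19:c[1]+19,c[0]-19:c[0]+19]
save('c6.png',cv2.resize(np.hstack([side,scene]),None,fx=10,fy=10,interpolation=cv2.INTER_CUBIC))
```

```text
tip [ 0.51944922 -0.2711551   0.1310904 ]
dot [ 0.51935728 -0.27048594  0.10628744]
```

View pics/c6.png

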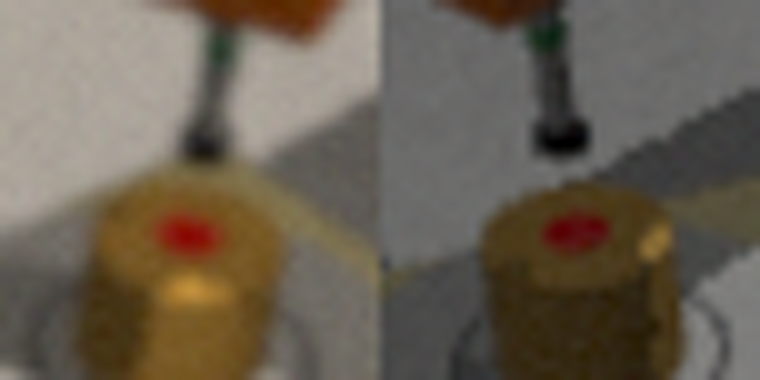

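Tip and dot align within about 1 mm, with a gap of about 23 mm. Now I'll press slowly, watching the force.

Run:
```python
from h import *
x,y=.521,-.272; R=down(-79.5)
def fz(): return np.mean([(robot.dwell(.01),robot.read_force()[2])[1] for _ in range(20)])
robot.servo_line((x,y,.180),R,speed=.04); robot.dwell(.2); f0=fz(); z=.176; L=[]
while z>.1585:
    robot.servo_line((x,y,z),R,speed=.02); f=fz()-f0; L.append((z,f)); print(round(z,4),round(robot.read_position()[2],4),round(f,2),end='; ')
    if f>3.4: break
    z-=.001
print('\n',robot.read_t(),robot.read_position())
for n in('side','scene'):
    im,d,p,RR=grab(n); save(n+'7.png',im)
a=cv2.imread('pics/side7.png')[100:170,385:455]; b=cv2.imread('pics/scene7.png')[80:150,215:285]
cv2.imwrite('pics/c7.png',cv2.resize(np.hstack([a,b]),None,fx=5.7,fy=5.7,interpolation=cv2.INTER_CUBIC))
```

```text
0.176 0.176 -0.12; 0.175 0.175 0.03; 0.174 0.174 -0.03; 0.173 0.173 0.01; 0.172 0.172 0.05; 0.171 0.1711 0.98; 0.17 0.17 1.28; 0.169 0.169 1.81; 0.168 0.168 1.99; 0.167 0.167 2.19; 0.166 0.166 2.5; 0.165 0.165 2.91; 0.164 0.164 3.18; 0.163 0.1631 3.46; 
 28.8583 [ 0.52102108 -0.27201806  0.16305893]
```

View pics/c7.png

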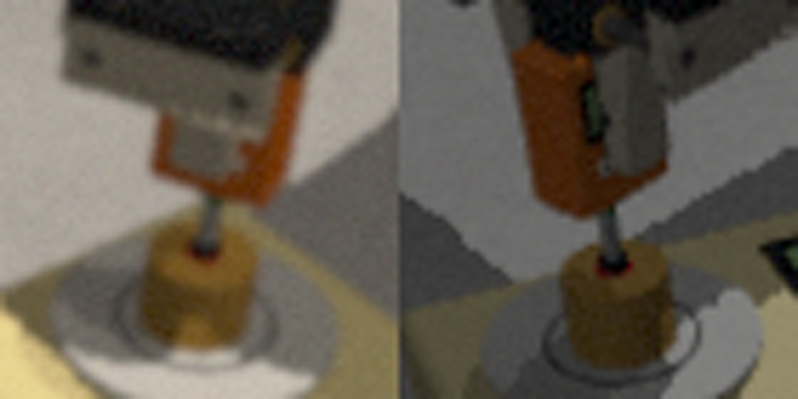

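The foot sits on the red dot, with a thin red rim visible around it in both views. The force is about 3.5 N and the plunger is in by about 7–8 mm. Handing in.

```bash
python3 -c "
from rig import robot
robot.dwell(.3); print(robot.read_force(),robot.read_grip_width()*88,robot.read_t()); robot.job_done()"
```

```text
[ 0.4437302  -0.20180266  1.39429508] 29.714824404502462 29.2583
the job is handed in; nothing more can be done
```

I set the largest brass block on the balance pan and let go. I then lifted the gauge from its stand and handed the job in, at about 29 s, with the gauge still gripped and pressing on the red dot. The hand-in gave no verdict.

**Last checks:**
- **Block:** it stands upright, with its dot about 2 mm from the measured pan centre. The wrist and side cameras agreed to about 3 mm.
- **Alignment:** the tip was within about 1 mm of the dot before pressing, and the foot covers the dot in both views.
- **Press:** the averaged force when I stopped lowering was 3.5 N. About 9 mm of travel after contact, less about 1.7 mm of pan sinking, puts the plunger roughly 7–8 mm in. I worked that out from force and travel; I did not read the plunger directly.
- **Grip:** the jaws read 29.7 mm just before hand-in, matching the 30 mm housing.

**Disagreements:** the first wrist reading of the dot was about 4 mm off because shadow hid half of it, and I corrected that by eye. The pan centre differed by about 3 mm between views, so I placed the block between the two.

I kept clear of the weight, tub and beaker, but did not measure their positions again at the end.

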